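# Lay out the clamping kit

## Robot

A 7-joint arm with a two-finger parallel gripper is mounted at the origin on a cart in front of the work surface, level with it; the furniture and walls round the work are solid. World frame = base frame: x ahead of the robot, y to its left, z up, the work surface at z = 0. Lengths are in mm, angles in rad, forces in N, time in s.
With the tool pointing down it reaches from about 400 to 850 mm from the base axis. Payload 4.5 kg.
Tool frame: the origin (TCP) lies midway between the tips of the shut fingers; the grasp point (between the pads) lies robot.tcp_to_grasp behind it (robot.tcp_to_grasp is the distance from the TCP to the grasp point, in mm); z points along the fingers, y is the line along which they close (so a half turn about z gives the same grasp; the last joint's range is limited). The gripper opens to 85 mm and grips with 20 to 120 N. Pads are 22 mm wide; open, the fingers measure 114 mm over their backs; the gripper's body (76 mm by 85 mm) begins 54 mm behind the grasp point. The pads swing forward as they close: fully open they stand 13 mm farther back than shut.
Start: joints at [0.034, 0.689, -0.195, 1.565, 0.157, 0.902, -0.215], TCP at [625.023, 0.026, 231.317] pointing down, gripper open.
Joint ranges: [-3.01, 3.01], [-0.46, 2.08], [-1.47, 1.51], [0.13, 2.56], [-1, 4.14], [0.04, 2.09], [-2.66, 2.66]. Speed limits (rad/s): [2.57, 2.57, 3.14, 3.14, 3.14, 3.14, 3.14].

## Interface

Orientations are given as a rotation vector (axis times angle).
In Python, from bench import robot, imaging, job, recognise, landmark_of gives the robot as it stands.
- The arm moves only by the tool step_arm, never from a script. Its argument "motion" is a list of rows, each an object with "claw": the closure, from 0 (fully open) to 1 (shut); "delta_pos": the shift along the tool's x, y, z in mm, a list of three; "roll": the turn about the tool's z in degrees. In form: [{"claw": claw, "delta_pos": [x, y, z], "roll": roll}, ...]. A call has exactly 8 rows; each row shifts and turns the commanded pose from where the row before left it, along the tool's axes as they then stand; what a row does not reach is not made up. A row lasts 1/8 s, in which the tool goes at most 62.5 mm and 10.7 degrees, less where a joint would pass 70% of its speed; a pose out of reach is approached as far as the arm can. A call is refused whole if a number of a shift passes 62.5 or a number of a turn 10.7, either way. A call with a gripper value outside its range is refused whole. The fingers move at their own pace and stop on an object; "squeeze" is the grip in N (left out, the last holds). Time passes only in rows, so rows that do not move let the fingers close, or fill a call up. It gives the time, the measured TCP pose, the force, the opening and the grip force at its end, in the units of the state.
- robot.sense(): the state, without advancing time (a new reading comes with each control period).
- imaging.read_camera(name): name is "scene" or "side" or "wrist"; returns (picture, depth): 400x640x3 uint8, blue, green, red; 400x640 float32, mm along the optical axis (not along the pixel's ray), 0 where there is no reading.
- imaging.get_calibration(name): a dict with "fov_y" (degrees; the focal length in pixels is half the picture's height over the tangent of half this angle, whatever the lens; pixels are square), "cx", "cy" (the principal point, pixels), "R" (3x3) and "t" (3): a world point X has camera coordinates R X + t. Camera axes: x right, y down, z forward; pixel columns grow to the right and rows downward; lengths in mm; the calibration is good to about 2 mm. A picture is of the moment at which its call begins: read the wrist's pose just before it. get_calibration takes no time and is no camera call; for the wrist camera it gives the pose at the moment of the call.
- job.close_job(): hands the job in; it is judged then, once.
Trained networks look in the newest picture that a camera, given by its name, has taken for a name from the list of things; names that differ only in an ending like _2 or _b are one class to them, and where a whole thing is asked for, a point or a joint stands for the part that bears it (a point fixed in the world has none). Each returns a list of dicts, best first, with "score" (0 to 1); they miss things now and then, are a little off and sometimes report something else, mostly with a low value. They report only what shows in the picture. A call takes as long as a camera call. They do not tell look-alikes from the thing itself.
- recognise(thing, camera): "extent" ([left, top, right, bottom] as shares, 0 to 1, of the picture: columns of its width, rows of its height, round what is visible of it).
- landmark_of(thing, camera): "point" ([column, row] as shares, 0 to 1, of the picture: columns of its width, rows of its height: a listed point, or the origin of a listed thing).
The state is a dict: "clock": time; "joint_pos": joint angles; "dq": joint speeds; "joint_torque": joint torques, N m; "eef_pos": TCP position; "tool_rot": TCP orientation; "force": force on the tool from outside, world axes, zero at the start; "wrist_torque": the same for the moment, N m; "gripper_width": finger opening in mm; "finger_force": force on a finger pad.
Only numpy, scipy, OpenCV 4.12 (cv2) and the standard library are available. Lean on these libraries where they do the work, as an engineer would, in place of code of your own. Each camera call takes 0.05 s, during which the arm holds its last target. There are 200 camera calls.

## Task

Set out the clamping kit on the thin layout board. Lift the bench dog out of its rack, press its foot on the board and, keeping its head pinched, pivot it in the fingers until it lies flat on its back inside its drawn outline, head in the wide end; never let it topple by itself. Put the wooden packing block flat inside the plain rectangular outline, and leave the other things where they are.

Things in the scene. Friction and masses are not known exactly. Their poses are not given: they have to be found in the camera images.
- layout_board: Fixed plywood board, 180 x 190 x 6 mm thick, on the bench; origin at the centre of its underside; z up. Two outlines in dark lines, 6 mm larger all round than their parts, run along its y axis: the dog's (T-shaped, wide head end toward +y) 45 mm to -x of the centre, the block's rectangle 45 mm to +x.
- spot_head (a point): Point on the board's upper face under the centre of the dog's head when the dog lies in its outline; axes of the board. The dog's length runs from here to spot_foot, 132 mm away along the board's -y.
- spot_foot (a point): Point on the board's upper face at which the dog's foot end belongs; axes of the board.
- spot_block (a point): Centre of the rectangular outline, on the board's upper face; the block's length belongs along the board's y axis (either way round); axes of the board.
- rack: Fixed wooden rack, 60 x 130 x 60 mm high on a 74 x 146 x 8 mm base, origin at the centre of its underside; two square blind slots 65 mm apart along its y axis, 50 mm deep (floor 10 mm above the bench), about 1 mm play all round. The dog stands in one, the dowel in the other; which is which varies.
- bench_dog: Wooden bench dog, 145 mm long, 50 g: stem 20 (x) x 18 mm, head 26 (x) x 25 x 26 mm long. Starts upright in the rack, head up, top 155 mm up. Origin at mid-length on its flat back; x across its width, y from head to foot, z from back to front (head 7 mm proud of the stem there; back flush). On its back, z is up. Pinched across x at 25 N it does not sag, but a few newtons at the foot turn it.
- dog_head (a point): Centre of the dog's head, 13 mm below the head's end and 12.5 mm from the flat back; axes of the dog. At the start the dog's front (z) faces roughly to the robot's right (-y, within 0.3 rad), its back to the left.
- dog_foot (a point): Centre of the dog's foot end, 132 mm from dog_head along the dog's y, 9 mm from the flat back; axes of the dog. The foot is square, 20 x 18 mm.
- block_mid (a point): Centre of the loose pine packing block (a plain offcut), 48 mm (x) x 110 mm (y) x 36 mm high (z), about 0.1 kg, lying flat on the bench: the centre is 18 mm above its underside. Axes of the block.
- block: The same packing block; origin at the centre of its underside, axes of the block.
- dowel: Bystander: plain square stick without a head, 20 x 18 x 112 mm, standing in the rack's other slot, its top 122 mm above the bench. Origin on its underside, 9 mm from its axis toward +y of its own frame.
- tape_measure: Bystander: tape measure, 38 x 83 x 64 mm high, on the bench; origin at the centre of its underside. It may have changed places with the block.
- pliers: Bystander: pliers, 56 x 178 x 14 mm, lying on the bench; origin at the centre of the underside.
- marking_gauge: Bystander: wooden marking gauge, 69 x 220 x 50 mm, lying on the bench; origin at the centre of the underside.
There are look-alikes about, which are no part of the job. Leave any blue look-alike of the bench_dog alone.

How it is judged (in metres and radians):
On the way, in this order (a step that is already met when the one before it is completed fails the run):
1. the dog is pinched and lifted out of the rack, its foot more than 75 mm above the bench (contact force between bench_dog and the fingers above 1 N and height (world z) of dog_foot above 0.075 m), for 0.1 s.
2. the dog, still pinched, presses on the board while it leans 30 to 60 degrees from upright (contact force between bench_dog and the fingers above 1 N and contact force between bench_dog and layout_board above 0.3 N and angle between bench_dog's own z axis and vertical between 0.52 and 1.05 rad), for 0.06 s.
At the end, for the whole second after the job is handed in: The dog lies on its back on the board (z up within 0.1 rad), its head and foot each within 15 mm of spot_head and spot_foot; the block lies flat on the board, its centre within 15 mm of spot_block and its length within 0.18 rad of the board's y axis; both at rest (horizontal distance between dog_head and spot_head below 0.015 m and horizontal distance between dog_foot and spot_foot below 0.015 m and angle between bench_dog's own z axis and vertical below 0.1 rad and z of dog_head in the frame of layout_board below 0.024 m and horizontal distance between block_mid and spot_block below 0.015 m and angle between the y axis of block_mid and the y axis of layout_board, either way round below 0.18 rad and angle between the z axis of block_mid and the z axis of layout_board, either way round below 0.1 rad and z of block_mid in the frame of layout_board below 0.03 m and linear speed of each of bench_dog, block below 0.02 m/s); the robot touches nothing.
It fails at once if the dog leans 20 to 70 degrees from upright without being held by the fingers (toppled, thrown or dropped) (angle between bench_dog's own z axis and vertical between 0.35 and 1.22 rad and contact force between bench_dog and the fingers below 0.05 N).
It fails at once if a bystander (dowel, tape measure, pliers, marking gauge) is moved more than 30 mm (distance of any of dowel, tape_measure, pliers, marking_gauge from where it was at the start of the episode above 0.03 m).
It also fails if it takes over 72 s, if anything falls off the work surface, if the arm or the gripper's body presses on something with over 40 N, if the wrist force passes 120 N, or if a joint passes its speed limit or range.

## Working session

There is one attempt and no reset: what is moved stays moved. The work goes in short steps, Python scripts to look and compute and a tool call to move; the robot and the scene stay as the last step left them, time stands still between calls to the robot, and variables do not carry over. Pictures are saved under pics/ and viewed, at most 10 in all, crops included, and the job is handed in when it is done.

Besides the shell and the picture viewer there is one more tool, called after "Request:" as name(argument=value, ...), one argument or row to a line, values as JSON. step_arm: Moves the arm, as the interface text tells. Its arguments: {"type":"object","properties":{"motion":{"type":"array"},"squeeze":{"type":"number"}},"required":["motion"]}

```bash
ls; mkdir -p pics; cat > h.py <<'E'
import numpy as np,cv2
from bench import robot, imaging, job, recognise, landmark_of
from scipy.spatial.transform import Rotation as R
def cal(n):
    c=imaging.get_calibration(n); f=200/np.tan(np.radians(c['fov_y'])/2)
    return f,c['cx'],c['cy'],np.array(c['R']),np.array(c['t'])
def cloud(n,d,C=None):
    f,cx,cy,Rm,t=C or cal(n); v,u=np.mgrid[0:400,0:640]
    P=np.stack([(u-cx)/f*d,(v-cy)/f*d,d],-1)
    return (P-t)@Rm
def proj(n,X):
    f,cx,cy,Rm,t=cal(n); p=Rm@np.array(X)+t; return p[:2]/p[2]*f+[cx,cy]
def ray_z(n,u,v,z):
    f,cx,cy,Rm,t=cal(n); o=-Rm.T@t; d=Rm.T@np.array([(u-cx)/f,(v-cy)/f,1]); return o+d*(z-o[2])/d[2]
E
cat > a.py <<'E'
from h import *
s=robot.sense(); print({k:np.round(v,3) for k,v in s.items()}, robot.tcp_to_grasp)
ims=[]
for n in ['scene','side']:
    im,d=imaging.read_camera(n); cv2.imwrite(f'pics/{n}0.png',im); np.save(f'{n}0.npy',d)
    P=cloud(n,d)
    for th in ['layout_board','rack','bench_dog','dowel','block','tape_measure','pliers','marking_gauge']:
        for r in recognise(th,n)[:3]: print(n,th,round(r['score'],2),(np.array(r['extent'])*[640,400,640,400]).round())
    for th in ['spot_head','spot_foot','spot_block','dog_head','dog_foot','block_mid','rack','dowel','layout_board']:
        for r in landmark_of(th,n)[:2]:
            p=np.array(r['point'])*[640,400]; u,v=np.clip(p.astype(int),0,[639,399]); print(n,th,round(r['score'],2),p.round(1),P[v,u].round(0))
E
python3 a.py
```

```text
pics
{'clock': np.float64(0.0), 'joint_pos': array([ 0.034,  0.69 , -0.195,  1.566,  0.157,  0.902, -0.215]), 'dq': array([-0.002, -0.   ,  0.001, -0.001,  0.001, -0.   ,  0.001]), 'joint_torque': array([ 1.0000e-03, -5.3963e+01, -1.2670e+00, -1.5855e+01,  9.0000e-03,
        9.0000e-03,  0.0000e+00]), 'eef_pos': array([ 6.24344e+02, -5.90000e-02,  2.30463e+02]), 'tool_rot': array([-2.221e+00, -2.221e+00,  2.000e-03]), 'force': array([0.806, 0.55 , 0.238]), 'wrist_torque': array([ 0.039,  0.018, -0.005]), 'finger_force': np.float64(0.0), 'gripper_width': np.float64(85.43)} 18.700000000000003
scene layout_board 0.9 [307. 193. 379. 246.]
scene rack 0.89 [261. 143. 296. 174.]
scene rack 0.27 [306. 191. 380. 243.]
scene bench_dog 0.81 [283. 155. 293. 194.]
scene bench_dog 0.61 [305. 193. 380. 245.]
scene bench_dog 0.51 [278. 130. 286. 153.]
scene dowel 0.42 [267. 131. 277. 145.]
scene block 0.78 [333. 256. 378. 289.]
scene tape_measure 0.81 [378. 234. 398. 271.]
scene tape_measure 0.18 [275. 129. 284. 153.]
scene pliers 0.71 [255. 172. 268. 206.]
scene pliers 0.39 [304. 190. 378. 246.]
s
[... 1084 characters left out ...]
arking_gauge 0.28 [287. 259. 300. 296.]
side spot_head 0.86 [319.6 234.6] [509. -85.   4.]
side spot_head 0.68 [296.6 323.7] [493. 293.  60.]
side spot_foot 0.74 [330.7 211.8] [ 494. -206.    4.]
side spot_block 0.7 [295.  216.2] [ 601. -163.    5.]
side dog_head 0.8 [370.8 208. ] [363. -30. 145.]
side dog_head 0.72 [291.4 263.9] [515. 216. 155.]
side dog_foot 0.73 [326.3 271.9] [466.  65.   1.]
side dog_foot 0.59 [365.5 247.6] [372. -39.   7.]
side block_mid 0.63 [349.  181.7] [ 453. -347.   35.]
side rack 0.84 [292.4 323. ] [501. 294.  60.]
side rack 0.59 [351.3 289.4] [395. 116.  -4.]
side dowel 0.5 [296.  216.4] [ 593. -157.    9.]
side layout_board 0.78 [311.8 221.3] [ 544. -144.    5.]
```

```bash
python3 -c "
import cv2,numpy as np
a=cv2.imread('pics/scene0.png')[110:360,210:460];b=cv2.imread('pics/side0.png')[130:370,230:420]
a=cv2.resize(a,None,fx=1.8,fy=2.2,interpolation=2)[:550];b=cv2.resize(b,(340,550),interpolation=2)
cv2.imwrite('pics/c0.png',np.hstack([a,b]));print(a.shape)"
```

```text
(550, 450, 3)
```

View pics/c0.png

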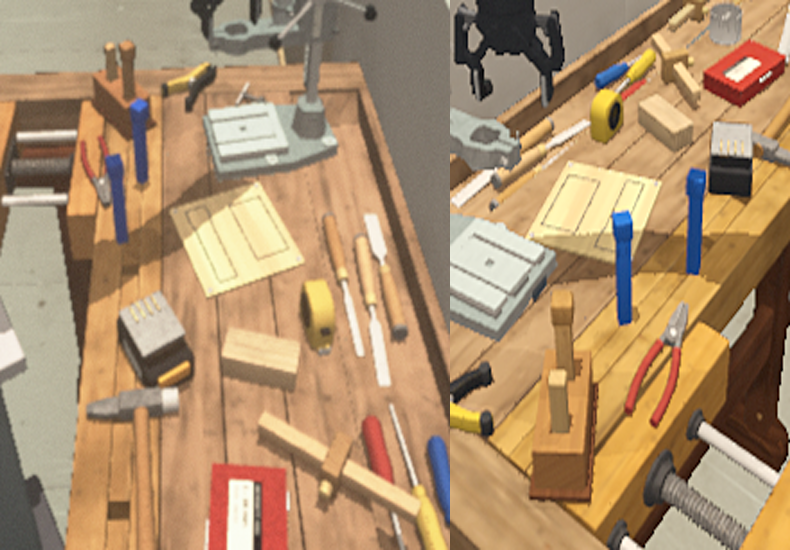

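Candidates: blue dogs at scene (288,165) and (275,190), which are look-alikes to leave alone. The wooden stick with a head in the rack, scene (281,135) / side (292,263), is the real dog. The stick without a head, at scene (272,137) / side (293,305), is the dowel. The block is at scene (355,272) and the tape is the yellow thing beside it. Next I measure from the depth clouds.

```bash
cat > b.py <<'E'
from h import *
def rect(Q):
    (c,wh,a)=cv2.minAreaRect(Q[:,:2].astype(np.float32)); return np.round(c,1),np.round(wh,1),round(a,1)
for n in ['scene','side']:
    d=np.load(n+'0.npy'); im=cv2.imread(f'pics/{n}0.png').astype(int); P=cloud(n,d); ok=d>0
    X,Y,Z=P[...,0],P[...,1],P[...,2]
    rk=ok&(X>420)&(X<580)&(Y>120)&(Y<340)
    for nm,m in [('head',rk&(Z>133)&(Z<165)),('stem',rk&(Z>75)&(Z<110)),('racktop',rk&(Z>54)&(Z<63)),('block',ok&(X>360)&(X<540)&(Y<-290)&(Y>-460)&(Z>31)&(Z<42))]:
        Q=P[m]
        print(n,nm,len(Q),Q.mean(0).round(1) if len(Q) else '',rect(Q) if len(Q)>3 else '', Q.min(0).round(),Q.max(0).round())
E
python3 b.py; python3 - <<'E'
from h import *
for n in ['scene','side']:
  # board by colour + corners
  im=cv2.imread(f'pics/{n}0.png'); 
  P=cloud(n,np.load(f'{n}0.npy'))
  hsv=cv2.cvtColor(im,cv2.COLOR_BGR2HSV)
  (r0,r1,c0,c1)=(185,250,300,385) if n=='scene' else (192,250,262,356)
  print(n,hsv[220,345] if n=='scene' else hsv[221,312])
  v,u=np.mgrid[0:400,0:640]; m=(v>r0)&(v<r1)&(u>c0)&(u<c1)&(hsv[...,2]>190)&(hsv[...,0]>18)&(hsv[...,0]<32)
  W=np.array([ray_z(n,a,b,6) for a,b in zip(u[m],v[m])])
  mm=cv2.minAreaRect(W[:,:2].astype(np.float32)); print(m.sum(),mm)
E
```

```text
scene head 76 [515.8 196.5 147.3] (array([517.9, 199.6]), array([27.9, 27.8]), 6.8) [504. 185. 133.] [532. 214. 157.]
scene stem 110 [512.1 231.8  92.9] (array([514.5, 236.9]), array([22.9, 85.9]), 5.4) [500. 195.  75.] [529. 279. 110.]
scene racktop 230 [507.8 228.6  59.7] (array([514.5, 236.3]), array([ 62.1, 133.8]), 6.0) [479. 167.  54.] [551. 302.  63.]
scene block 712 [ 447.4 -372.7   35.9] (array([ 443.6, -371. ]), array([178.1, 121.7]), 31.3) [ 388. -460.   31.] [ 540. -310.   42.]
side head 193 [514.6 209.6 148.9] (array([516.3, 204.2]), array([26.2, 28.4]), 7.1) [502. 189. 133.] [529. 219. 157.]
side stem 235 [510.  247.8  92.6] (array([512.1, 240.2]), array([20.3, 84.7]), 6.5) [498. 197.  75.] [525. 282. 110.]
side racktop 910 [508.4 252.5  59.9] (array([512.2, 238.9]), array([ 60.3, 133.8]), 6.6) [475. 170.  54.] [548. 307.  63.]
side block 301 [ 447.9 -365.1   35.9] (array([ 442.2, -367.9]), array([176.1, 121.7]), 32.8) [ 388. -459.   31.] [ 540. -308.   40.]
scene [ 26  69 252]
2037 ((544.8824462890625, -157.8665313720703), (255.36767578125, 242.37437438964844), 58.63880157470703)
side [ 23  82 255]Traceback (most recent call last):
  File "<stdin>", line 10, in <module>
  File "h.py", line 14, in ray_z
    f,cx,cy,Rm,t=cal(n); o=-Rm.T@t; d=Rm.T@np.array([(u-cx)/f,(v-cy)/f,1]); return o+d*(z-o[2])/d[2]
                 ~~~^^^
  File "h.py", line 5, in cal
    c=imaging.get_calibration(n); f=200/np.tan(np.radians(c['fov_y'])/2)
ValueError: time passes only in moves, steps and waits
```

Request:
step_arm(
  motion=[
    {"claw":0,"delta_pos":[-32,-13,-16],"roll":0},
    {"claw":0,"delta_pos":[-32,-13,-16],"roll":0},
    {"claw":0,"delta_pos":[-32,-13,-16],"roll":0},
    {"claw":0,"delta_pos":[-32,-13,-16],"roll":0},
    {"claw":0,"delta_pos":[-32,-14,-16],"roll":0},
    {"claw":0,"delta_pos":[-32,-14,-16],"roll":0},
    {"claw":0,"delta_pos":[0,0,0],"roll":0},
    {"claw":0,"delta_pos":[0,0,0],"roll":0},
  ],
)

```text
clock: 2.8
eef_pos: [545.2, -191.2, 327.2]
tool_rot: [-2.22, -2.222, -0.001]
force: [1.2, 0.3, -0.0]
gripper_width: 85.5
finger_force: 0.0
```

```bash
cat > c.py <<'E'
from h import *
import sys
k=sys.argv[1]; ths=sys.argv[2:]
C=cal('wrist'); s=robot.sense(); im,d=imaging.read_camera('wrist'); cv2.imwrite(f'pics/w{k}.png',im); np.savez(f'w{k}.npz',d=d,f=C[0],cx=C[1],cy=C[2],R=C[3],t=C[4])
P=cloud('wrist',d,C); print(s['clock'],s['eef_pos'].round(1),s['tool_rot'].round(3),s['force'].round(1))
for th in ths:
    for r in landmark_of(th,'wrist')[:2]:
        p=np.array(r['point'])*[640,400]; u,v=np.clip(p.astype(int),0,[639,399]); print(th,round(r['score'],2),p.round(1),P[v,u].round(1))
E
python3 c.py 1 spot_head spot_foot spot_block layout_board block_mid
```

```text
2.8 [ 545.2 -191.2  327.2] [-2.220e+00 -2.222e+00 -1.000e-03] [ 1.2  0.3 -0. ]
spot_head 0.73 [294.1  71. ] [508.2 -80.4   6.3]
spot_foot 0.89 [279.5 166.9] [ 483.1 -207.9    6.4]
spot_block 0.93 [356.4 125.1] [ 592.4 -150.     6.7]
layout_board 0.57 [319.1 122.9] [ 541.  -146.1    4.6]
block_mid 0.61 [260.2 269.7] [ 452.  -359.1   35.5]
block_mid 0.5 [330.  258.7] [ 555.1 -327.5   60.4]
```

View pics/w1.png

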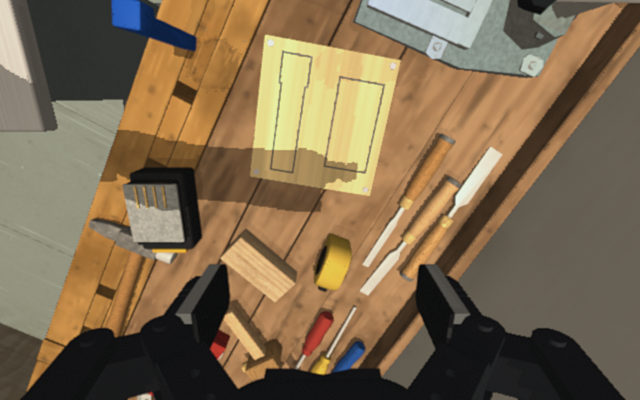

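The wrist picture shows the board with its T outline on the left (wide end at the top, about (295,60)) and the rectangle at (355,125). The block is at (258,265) and the tape at (333,262).

```bash
python3 - <<'E'
from h import *
z=np.load('w1.npz'); C=(float(z['f']),float(z['cx']),float(z['cy']),z['R'],z['t']); P=cloud('',z['d'],C)
im=cv2.imread('pics/w1.png'); hsv=cv2.cvtColor(im,cv2.COLOR_BGR2HSV)
def rz(u,v,h):
    f,cx,cy,Rm,t=C;o=-Rm.T@t;d=Rm.T@np.array([(u-cx)/f,(v-cy)/f,1]);return o+d*(h-o[2])/d[2]
print('cam',(-C[3].T@C[4]).round(),C[0])
cs=np.array([[264,37],[399,65],[370,195],[250,178]],np.float32)
g=cv2.cvtColor(im,cv2.COLOR_BGR2GRAY); 
def rep(nm,cs,h):
    cs=cv2.cornerSubPix(g,np.array(cs,np.float32).reshape(-1,1,2).copy(),(4,4),(-1,-1),(3,30,.01)).reshape(-1,2)
    W=np.array([rz(u,v,h) for u,v in cs])[:,:2]; e=np.roll(W,-1,0)-W
    print(nm,cs.round(1).tolist(),W.round(1).tolist(),'c',W.mean(0).round(1),'len',np.linalg.norm(e,axis=1).round(1),'ang',np.degrees(np.arctan2(e[:,1],e[:,0])).round(1))
rep('board',cs,6); rep('rectline',[[341,77],[384,86],[371,172],[326,164]],6)
rep('dogline',[[283,52],[312,56],[294,172],[271,170]],6)
m=(abs(P[...,2]-36)<4)&(P[...,0]<505)&(P[...,0]>400)&(P[...,1]<-290)&(P[...,1]>-425)
m=m.astype(np.uint8); n,l,st,ce=cv2.connectedComponentsWithStats(m)
for i in range(1,n):
    if st[i,4]>150:
        Q=P[l==i]; print(st[i],cv2.minAreaRect(Q[:,:2].astype(np.float32)),Q[:,2].mean())
E
```

```text
cam [ 545. -111.  470.] 325.71990533409416
board [[264.70001220703125, 34.29999923706055], [399.0, 65.0], [369.20001220703125, 195.60000610351562], [250.0, 176.1999969482422]] [[471.7, -36.6], [646.6, -72.9], [615.5, -252.7], [440.2, -223.2]] c [ 543.5 -146.3] len [178.6 182.4 177.8 189.2] ang [-11.7 -99.8 170.5  80.4]
rectline [[339.20001220703125, 76.19999694824219], [384.29998779296875, 84.5], [374.0, 175.10000610351562], [323.5, 165.60000610351562]] [[568.1, -86.8], [628.7, -97.1], [621.1, -221.4], [547.4, -207.3]] c [ 591.3 -153.1] len [ 61.4 124.5  75.1 122.3] ang [ -9.6 -93.5 169.2  80.3]
dogline [[282.5, 50.5], [311.79998779296875, 57.099998474121094], [292.20001220703125, 172.5], [269.70001220703125, 168.5]] [[493.8, -55.5], [531.8, -63.4], [502.0, -217.6], [469.4, -211.7]] c [ 499.3 -137.1] len [ 38.8 157.   33.1 158. ] ang [ -11.7 -101.   169.7   81.1]
[ 224  237   72   65 2091] ((449.3100280761719, -361.6053771972656), (49.058982849121094, 110.28927612304688), 44.85352325439453) 35.72313176292981
```

```bash
python3 - <<'E'
from h import *
for n in ['scene','side']:
    P=cloud(n,np.load(n+'0.npy'));d=np.load(n+'0.npy')
    m=(d>0)&(P[...,0]>380)&(P[...,0]<720)&(P[...,1]>-330)&(P[...,1]<330)&(P[...,2]>80)
    Q=P[m]; k=np.floor(Q[:,:2]/40)*40; U,i=np.unique(k,axis=0,return_inverse=True); i=i.ravel()
    print(n,[(*map(int,u),int((i==j).sum()),int(Q[i==j,2].min()),int(Q[i==j,2].max())) for j,u in enumerate(U) if (i==j).sum()>8])
E
```

```text
scene [(360, -80, 20, 80, 145), (440, 0, 15, 119, 145), (440, 40, 140, 80, 148), (480, -80, 43, 606, 621), (480, -40, 37, 599, 620), (480, 160, 71, 80, 156), (480, 200, 38, 83, 157), (480, 240, 75, 80, 123), (520, -80, 182, 581, 620), (520, -40, 149, 291, 604), (520, 0, 60, 294, 578), (520, 160, 37, 80, 155), (520, 200, 13, 88, 155), (560, -80, 358, 538, 615), (560, -40, 806, 246, 578), (560, 0, 257, 250, 565), (600, -80, 438, 363, 608), (600, -40, 1018, 303, 538), (600, 0, 121, 194, 531), (600, 40, 22, 197, 221), (640, -80, 138, 225, 601), (640, -40, 454, 207, 600), (640, 0, 137, 193, 344), (640, 40, 65, 201, 222), (680, -80, 57, 221, 263), (680, -40, 193, 194, 348), (680, 0, 115, 195, 347), (680, 40, 11, 202, 220)]
side [(360, -40, 27, 93, 145), (440, 40, 258, 80, 147), (480, -40, 104, 599, 634), (480, 0, 184, 604, 636), (480, 160, 22, 92, 157), (480, 200, 247, 80, 156), (480, 240, 136, 81, 124), (480, 280, 69, 81, 123), (520, -40, 81, 295, 600), (520, 0, 756, 291, 637), (520, 160, 10, 153, 155), (520, 200, 86, 80, 156), (560, -40, 177, 246, 527), (560, 0, 2136, 248, 637), (560, 40, 16, 545, 594), (600, -40, 18, 608, 633), (600, 0, 2002, 195, 634), (600, 40, 957, 194, 622), (640, -80, 22, 224, 240), (640, -40, 71, 229, 611), (640, 0, 835, 195, 602), (640, 40, 456, 193, 600), (680, -80, 10, 225, 254), (680, -40, 76, 218, 349), (680, 0, 395, 194, 350), (680, 40, 66, 196, 222)]
```

Request:
step_arm(
  motion=[
    {"claw":0,"delta_pos":[50,-3,6],"roll":0},
    {"claw":0,"delta_pos":[50,-3,6],"roll":0},
    {"claw":0,"delta_pos":[50,-3,6],"roll":0},
    {"claw":0,"delta_pos":[50,-3,6],"roll":0},
    {"claw":0,"delta_pos":[50,-3,6],"roll":0},
    {"claw":0,"delta_pos":[50,-3,6],"roll":0},
    {"claw":0,"delta_pos":[50,-3,6],"roll":0},
    {"claw":0,"delta_pos":[0,0,0],"roll":-6.5},
  ],
)

```text
clock: 4.1
eef_pos: [522.4, 164.8, 284.9]
tool_rot: [-2.075, -2.355, -0.003]
force: [0.6, -1.2, 0.1]
gripper_width: 85.3
finger_force: 0.0
```

```bash
python3 c.py 2 dog_head; python3 - <<'E'
from h import *
z=np.load('w2.npz'); C=(float(z['f']),float(z['cx']),float(z['cy']),z['R'],z['t']); P=cloud('',z['d'],C)
for lo,hi in [(145,165),(50,66),(112,128)]:
    m=((P[...,2]>lo)&(P[...,2]<hi)&(abs(P[...,0]-515)<60)&(abs(P[...,1]-238)<90)&(z['d']>0))
    n,l,st,ce=cv2.connectedComponentsWithStats(m.astype(np.uint8))
    for i in range(1,n):
        if st[i,4]>60: Q=P[l==i]; print(lo,st[i],cv2.minAreaRect(Q[:,:2].astype(np.float32)),Q[:,2].mean().round(1))
E
```

```text
4.1 [522.4 164.8 284.9] [-2.075 -2.355 -0.003] [ 0.6 -1.2  0.1]
dog_head 0.79 [255.3 281.7] [468.5  63.3 145.6]
dog_head 0.67 [322.8 145.4] [517.2 205.7 155.3]
145 [306 130  31  31 922] ((516.5471801757812, 204.689208984375), (25.396696090698242, 24.550872802734375), 6.759085178375244) 154.4
50 [ 293   33   59  128 5403] ((512.3949584960938, 240.09359741210938), (60.06880187988281, 130.32814025878906), 6.492306709289551) 59.9
112 [311  51  23  23 514] ((508.8168640136719, 272.1207580566406), (19.364002227783203, 17.59332275390625), 7.179444313049316) 121.5
```

```bash
python3 -c "
import cv2
cv2.imwrite('pics/c2.png',cv2.resize(cv2.imread('pics/w2.png')[20:320,220:420],None,fx=2,fy=2))"
```

```text
(no output)
```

View pics/c2.png

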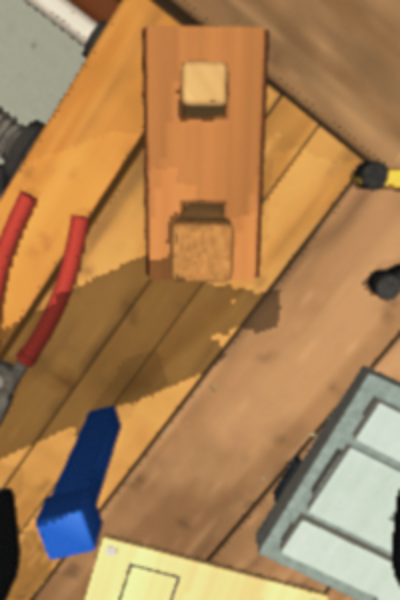

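The wooden head at (321,145) of the wrist picture is the dog. The dowel is at (322,62) and the blue look-alike at (256,283). Going in.

Request:
step_arm(
  motion=[
    {"claw":0,"delta_pos":[40.3,-0.9,0],"roll":0},
    {"claw":0,"delta_pos":[0,0,30],"roll":0},
    {"claw":0,"delta_pos":[0,0,40],"roll":0},
    {"claw":0,"delta_pos":[0,0,40],"roll":0},
    {"claw":0,"delta_pos":[0,0,30],"roll":0},
    {"claw":0,"delta_pos":[0,0,11],"roll":0},
    {"claw":0,"delta_pos":[0,0,0],"roll":0},
    {"claw":0,"delta_pos":[0,0,0],"roll":0},
  ],
)

```text
clock: 5.2
eef_pos: [519.5, 198.2, 135.5]
tool_rot: [2.092, 2.342, 0.004]
force: [-0.2, -0.1, -0.3]
gripper_width: 85.2
finger_force: 0.0
```

Request:
step_arm(
  motion=[
    {"claw":1,"delta_pos":[0,0,0],"roll":0},
    {"claw":1,"delta_pos":[0,0,0],"roll":0},
    {"claw":1,"delta_pos":[0,0,0],"roll":0},
    {"claw":1,"delta_pos":[0,0,0],"roll":0},
    {"claw":1,"delta_pos":[0,0,0],"roll":0},
    {"claw":1,"delta_pos":[0,0,0],"roll":0},
    {"claw":1,"delta_pos":[0,0,0],"roll":0},
    {"claw":1,"delta_pos":[0,0,0],"roll":0},
  ],
  squeeze=25,
)

```text
clock: 6.2
eef_pos: [518.4, 198.0, 134.6]
tool_rot: [2.092, 2.344, -0.0]
force: [-1.5, -0.8, 6.3]
gripper_width: 25.3
finger_force: 27.9
```

Request:
step_arm(
  motion=[
    {"claw":1,"delta_pos":[0,0,-6],"roll":0},
    {"claw":1,"delta_pos":[0,0,-15],"roll":0},
    {"claw":1,"delta_pos":[0,0,-20],"roll":0},
    {"claw":1,"delta_pos":[0,0,-25],"roll":0},
    {"claw":1,"delta_pos":[0,0,-30],"roll":0},
    {"claw":1,"delta_pos":[0,0,-30],"roll":0},
    {"claw":1,"delta_pos":[0,0,-20],"roll":0},
    {"claw":1,"delta_pos":[0,0,-10],"roll":0},
  ],
)

```text
clock: 7.2
eef_pos: [519.1, 198.2, 292.2]
tool_rot: [2.091, 2.343, 0.004]
force: [-0.6, -0.0, -1.5]
gripper_width: 25.4
finger_force: 27.0
```

```bash
cat > d.py <<'E'
from h import *
import sys
k=sys.argv[1]; s=robot.sense(); e=s['eef_pos']; T=R.from_rotvec(s['tool_rot']).as_matrix()
print(s['clock'],e.round(1),T.round(3).tolist(),s['force'].round(1),s['gripper_width'])
for n in ['scene','side']:
    im,d=imaging.read_camera(n); cv2.imwrite(f'pics/{n}{k}.png',im); C=cal(n); P=cloud(n,d,C)
    hsv=cv2.cvtColor(im,cv2.COLOR_BGR2HSV)
    m=(d>0)&(np.linalg.norm(P-(e-[0,0,60]),axis=-1)<110)&(hsv[...,1]>60)&(P[...,2]>10)&(hsv[...,0]<28)&(abs((P-e)@T[:,1])<18)
    nn,l,st,ce=cv2.connectedComponentsWithStats(m.astype(np.uint8)); 
    if nn<2: continue
    i=1+np.argmax(st[1:,4]); Q=(P[l==i]-e)@T
    print(n,len(Q),'tool-frame min',np.percentile(Q,1,0).round(1),'max',np.percentile(Q,99,0).round(1))
    c=Q.mean(0);w,V=np.linalg.eigh(np.cov((Q-c).T)); a=V[:,2]*np.sign(V[2,2]); print('axis in tool',a.round(3),'mean',c.round(1))
E
python3 d.py 3
```

```text
7.2 [519.1 198.2 292.2] [[-0.113, 0.994, 0.003], [0.994, 0.113, 0.001], [0.001, 0.003, -1.0]] [-0.6 -0.  -1.5] 25.42923297283626
scene 269 tool-frame min [-14.7 -13.4 -24.9] max [ 17.   15.4 120.5]
axis in tool [ 0.061 -0.042  0.997] mean [ 0.5 -1.9 44.7]
side 731 tool-frame min [ -1.  -12.5 -22.6] max [ 20.2  11.9 119.8]
axis in tool [ 0.029 -0.01   1.   ] mean [16.  -1.1 37.5]
```

Request:
step_arm(
  motion=[
    {"claw":1,"delta_pos":[-30,-6,0],"roll":0},
    {"claw":1,"delta_pos":[-50,-10,0],"roll":0},
    {"claw":1,"delta_pos":[-60,-12,0],"roll":0},
    {"claw":1,"delta_pos":[-60,-12,0],"roll":0},
    {"claw":1,"delta_pos":[-60,-12,0],"roll":0},
    {"claw":1,"delta_pos":[-60,-12,0],"roll":0},
    {"claw":1,"delta_pos":[-60,-12,0],"roll":0},
    {"claw":1,"delta_pos":[-30,-6,0],"roll":0},
  ],
)

```text
clock: 8.3
eef_pos: [481.6, -222.9, 289.2]
tool_rot: [-2.097, -2.337, 0.004]
force: [0.1, 0.4, -1.0]
gripper_width: 25.3
finger_force: 27.0
```

Request:
step_arm(
  motion=[
    {"claw":1,"delta_pos":[0,0,0],"roll":5.5},
    {"claw":1,"delta_pos":[0,0,20],"roll":5.5},
    {"claw":1,"delta_pos":[0,0,30],"roll":5.5},
    {"claw":1,"delta_pos":[0,0,40],"roll":0},
    {"claw":1,"delta_pos":[0,0,30],"roll":0},
    {"claw":1,"delta_pos":[0,0,15],"roll":0},
    {"claw":1,"delta_pos":[0,0,0],"roll":0},
    {"claw":1,"delta_pos":[0,0,0],"roll":0},
  ],
)

```text
clock: 9.3
eef_pos: [484.2, -219.0, 156.2]
tool_rot: [2.406, 2.018, 0.001]
force: [0.1, 0.3, -1.1]
gripper_width: 25.4
finger_force: 27.0
```

```bash
python3 d.py 4; python3 -c "
import cv2,numpy as np
b=cv2.imread('pics/side4.png')[150:270,260:400];a=cv2.imread('pics/scene4.png')[150:270,270:410]
cv2.imwrite('pics/c4.png',cv2.resize(np.hstack([a,b]),None,fx=2.8,fy=2.8))"
```

```text
9.3 [ 484.2 -219.   156.2] [[0.174, 0.985, 0.002], [0.985, -0.174, -0.001], [-0.0, 0.002, -1.0]] [ 0.1  0.3 -1.1] 25.350904848411275
scene 373 tool-frame min [-12.2 -13.  -42.9] max [ 17.3  17.  122.9]
axis in tool [ 0.06  -0.056  0.997] mean [ 0.6  0.7 36.5]
side 370 tool-frame min [ -0.3 -14.  -37.1] max [ 23.2  11.8 119.9]
axis in tool [0.019 0.    1.   ] mean [15.6 -1.7 41.1]
```

View pics/c4.png

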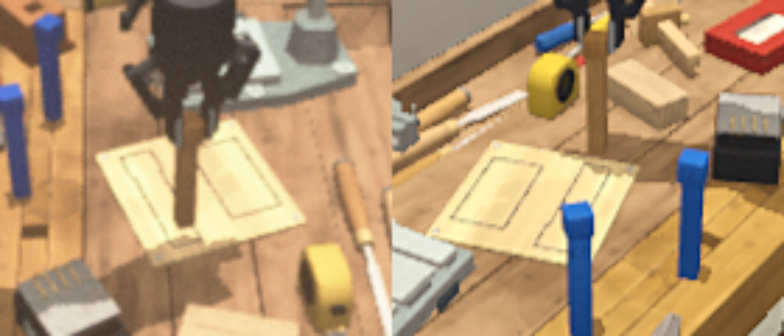

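The dog hangs upright in the fingers over the foot end of its T outline, front facing away from the rack, as wanted. Descending to contact.

Request:
step_arm(
  motion=[
    {"claw":1,"delta_pos":[-9.3,-0.3,0],"roll":0},
    {"claw":1,"delta_pos":[0,0,10],"roll":0},
    {"claw":1,"delta_pos":[0,0,10],"roll":0},
    {"claw":1,"delta_pos":[0,0,2],"roll":0},
    {"claw":1,"delta_pos":[0,0,1],"roll":0},
    {"claw":1,"delta_pos":[0,0,1],"roll":0},
    {"claw":1,"delta_pos":[0,0,0],"roll":0},
    {"claw":1,"delta_pos":[0,0,0],"roll":0},
  ],
)

```text
clock: 10.4
eef_pos: [481.7, -227.8, 131.5]
tool_rot: [2.406, 2.019, 0.0]
force: [-0.4, 0.1, -0.6]
gripper_width: 25.4
finger_force: 27.0
```

Request:
step_arm(
  motion=[
    {"claw":1,"delta_pos":[0,0,1],"roll":0},
    {"claw":1,"delta_pos":[0,0,0.5],"roll":0},
    {"claw":1,"delta_pos":[0,0,0.5],"roll":0},
    {"claw":1,"delta_pos":[0,0,0.5],"roll":0},
    {"claw":1,"delta_pos":[0,0,0.5],"roll":0},
    {"claw":1,"delta_pos":[0,0,0.5],"roll":0},
    {"claw":1,"delta_pos":[0,0,0.5],"roll":0},
    {"claw":1,"delta_pos":[0,0,0],"roll":0},
  ],
)

```text
clock: 11.4
eef_pos: [482.4, -228.9, 130.3]
tool_rot: [2.404, 2.016, 0.001]
force: [-4.0, 0.4, 25.0]
gripper_width: 25.6
finger_force: 31.1
```

Request:
step_arm(
  motion=[
    {"claw":1,"delta_pos":[5.9,0,-1.2],"roll":0},
    {"claw":1,"delta_pos":[5.9,0,-1.0],"roll":0},
    {"claw":1,"delta_pos":[5.9,0,0],"roll":0},
    {"claw":1,"delta_pos":[5.9,0,0.1],"roll":0},
    {"claw":1,"delta_pos":[5.9,0,0.4],"roll":0},
    {"claw":1,"delta_pos":[5.9,0,0.8],"roll":0},
    {"claw":1,"delta_pos":[5.9,0,0.9],"roll":0},
    {"claw":1,"delta_pos":[5.9,0,1.2],"roll":0},
  ],
)

```text
clock: 12.4
eef_pos: [489.6, -181.9, 126.9]
tool_rot: [2.407, 2.018, -0.001]
force: [-0.7, 0.2, 6.5]
gripper_width: 25.5
finger_force: 29.8
```

```bash
python3 d.py 5
```

```text
12.4 [ 489.6 -181.9  126.9] [[0.174, 0.985, 0.0], [0.985, -0.174, -0.001], [-0.001, 0.0, -1.0]] [-0.7  0.2  6.5] 25.467533725840433
scene 406 tool-frame min [-43.7 -13.6 -44.2] max [  9.9  16.7 112.3]
axis in tool [-0.264 -0.045  0.963] mean [-18.7   0.7  36.2]
side 294 tool-frame min [-37.  -13.7 -33.5] max [ 17.8  11.5 115.5]
axis in tool [-0.29  -0.009  0.957] mean [-2.6 -2.3 34.5]
```

Request:
step_arm(
  motion=[
    {"claw":1,"delta_pos":[7.1,0,1.9],"roll":0},
    {"claw":1,"delta_pos":[7.2,0,2.3],"roll":0},
    {"claw":1,"delta_pos":[7.0,0,2.6],"roll":0},
    {"claw":1,"delta_pos":[6.7,0,3.0],"roll":0},
    {"claw":1,"delta_pos":[6.6,0,3.4],"roll":0},
    {"claw":1,"delta_pos":[6.5,0,3.8],"roll":0},
    {"claw":1,"delta_pos":[6.2,0,4.1],"roll":0},
    {"claw":1,"delta_pos":[6.0,0,4.4],"roll":0},
  ],
)

```text
clock: 13.5
eef_pos: [499.1, -128.0, 101.1]
tool_rot: [-2.406, -2.019, -0.001]
force: [-0.7, 2.1, 6.0]
gripper_width: 25.8
finger_force: 31.7
```

```bash
python3 d.py 6;python3 -c "
import cv2,numpy as np
b=cv2.imread('pics/side6.png')[150:270,260:400];a=cv2.imread('pics/scene6.png')[150:270,270:410]
cv2.imwrite('pics/c6.png',cv2.resize(np.hstack([a,b]),None,fx=2.8,fy=2.8))"
```

```text
13.5 [ 499.1 -128.   101.1] [[0.173, 0.985, 0.0], [0.985, -0.173, 0.0], [0.001, 0.0, -1.0]] [-0.7  2.1  6. ] 25.800642571073617
scene 407 tool-frame min [-93.7 -12.5 -45.1] max [ 3.3 17.3 83.3]
axis in tool [-0.637 -0.038  0.77 ] mean [-42.8   0.7  25.5]
side 178 tool-frame min [-87.4 -16.  -43.1] max [15.8 12.1 85.2]
axis in tool [-0.649 -0.047  0.759] mean [-18.8  -3.2  16.1]
```

View pics/c6.png

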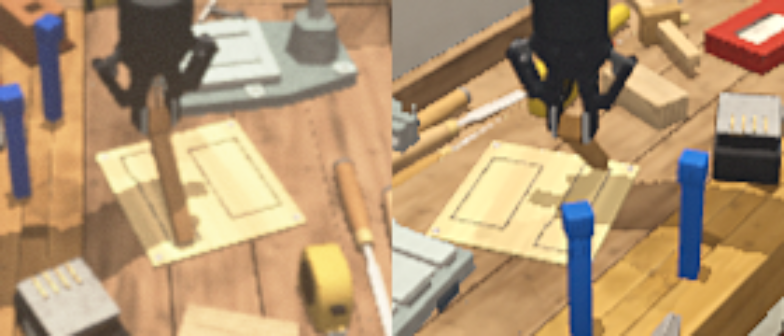

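The dog leans about 43° with its foot at the outline's foot end, still pinched and pressing. I continue the arc.

Request:
step_arm(
  motion=[
    {"claw":1,"delta_pos":[5.0,0,4.3],"roll":0},
    {"claw":1,"delta_pos":[5.0,0,4.4],"roll":0},
    {"claw":1,"delta_pos":[4.7,0,4.9],"roll":0},
    {"claw":1,"delta_pos":[4.6,0,4.9],"roll":0},
    {"claw":1,"delta_pos":[4.2,0,5.3],"roll":0},
    {"claw":1,"delta_pos":[4.1,0,5.3],"roll":0},
    {"claw":1,"delta_pos":[3.6,0,5.6],"roll":0},
    {"claw":1,"delta_pos":[3.5,0,5.6],"roll":0},
  ],
)

```text
clock: 14.6
eef_pos: [505.4, -93.9, 60.5]
tool_rot: [-2.406, -2.02, -0.002]
force: [0.2, 3.2, 4.6]
gripper_width: 25.3
finger_force: 33.2
```

```bash
python3 d.py 7
```

```text
14.6 [505.4 -93.9  60.5] [[0.173, 0.985, 0.001], [0.985, -0.173, 0.001], [0.001, 0.001, -1.0]] [0.2 3.2 4.6] 25.318169987661676
scene 324 tool-frame min [-103.7  -14.1  -44.9] max [ 4.8 16.8 40. ]
axis in tool [-0.868 -0.034  0.495] mean [-47.    0.5   1.2]
side 89 tool-frame min [-15.8 -15.2 -44.4] max [13.3 14.7 -5.1]
axis in tool [ 0.651 -0.532  0.542] mean [  4.9   0.6 -19.3]
```

Request:
step_arm(
  motion=[
    {"claw":1,"delta_pos":[3.0,0,6.0],"roll":0},
    {"claw":1,"delta_pos":[3.0,0,6.0],"roll":0},
    {"claw":1,"delta_pos":[2.4,0,6.2],"roll":0},
    {"claw":1,"delta_pos":[2.4,0,6.3],"roll":0},
    {"claw":1,"delta_pos":[1.8,0,6.5],"roll":0},
    {"claw":1,"delta_pos":[1.7,0,6.5],"roll":0},
    {"claw":1,"delta_pos":[1.2,0,6.0],"roll":0},
    {"claw":1,"delta_pos":[0.8,0,4.0],"roll":0},
  ],
)

```text
clock: 15.7
eef_pos: [507.9, -78.8, 12.4]
tool_rot: [2.407, 2.019, -0.0]
force: [0.1, 1.3, 2.6]
gripper_width: 25.5
finger_force: 34.0
```

```bash
python3 d.py 8; python3 -c "
import cv2,numpy as np
b=cv2.imread('pics/side8.png')[150:270,260:400];a=cv2.imread('pics/scene8.png')[150:270,270:410]
cv2.imwrite('pics/c8.png',cv2.resize(np.hstack([a,b]),None,fx=2.8,fy=2.8))"
```

```text
15.7 [507.9 -78.8  12.4] [[0.174, 0.985, -0.0], [0.985, -0.174, -0.0], [-0.0, -0.0, -1.0]] [0.1 1.3 2.6] 25.4720010661051
scene 198 tool-frame min [-85.  -14.6 -45.9] max [ 4.9 17.4 -2.9]
axis in tool [-0.972 -0.059  0.23 ] mean [-33.6   0.3 -19. ]
side 69 tool-frame min [-42.   -5.7 -28.3] max [10.1 14.3 -0.4]
axis in tool [ 0.925 -0.125  0.36 ] mean [ -0.    5.2 -17.6]
```

View pics/c8.png

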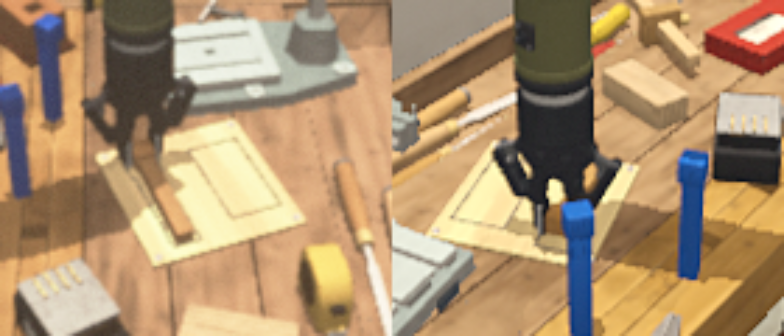

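Request:
step_arm(
  motion=[
    {"claw":1,"delta_pos":[0.3,0,1.5],"roll":0},
    {"claw":1,"delta_pos":[0,0,1],"roll":0},
    {"claw":1,"delta_pos":[0,0,0],"roll":0},
    {"claw":0.45,"delta_pos":[0,0,0],"roll":0},
    {"claw":0.45,"delta_pos":[0,0,0],"roll":0},
    {"claw":0.45,"delta_pos":[0,0,0],"roll":0},
    {"claw":0.45,"delta_pos":[0,0,0],"roll":0},
    {"claw":0.45,"delta_pos":[0,0,-1],"roll":0},
  ],
)

```text
clock: 16.8
eef_pos: [507.9, -78.3, 11.3]
tool_rot: [-2.406, -2.019, 0.0]
force: [-0.4, 0.6, 0.1]
gripper_width: 47.1
finger_force: 0.0
```

Request:
step_arm(
  motion=[
    {"claw":0.45,"delta_pos":[0,0,-15],"roll":0},
    {"claw":0.45,"delta_pos":[0,0,-30],"roll":0},
    {"claw":0.3,"delta_pos":[0,0,-50],"roll":0},
    {"claw":0,"delta_pos":[-30,0,-60],"roll":0},
    {"claw":0,"delta_pos":[-40,0,-60],"roll":0},
    {"claw":0,"delta_pos":[-40,0,-50],"roll":0},
    {"claw":0,"delta_pos":[-15,0,-15],"roll":0},
    {"claw":0,"delta_pos":[0,0,0],"roll":0},
  ],
)

```text
clock: 17.8
eef_pos: [487.6, -194.8, 280.0]
tool_rot: [2.407, 2.013, 0.002]
force: [-0.2, 1.8, -0.1]
gripper_width: 85.2
finger_force: 0.0
```

```bash
python3 c.py 9 spot_head dog_head dog_foot spot_block block_mid; python3 - <<'E'
from h import *
z=np.load('w9.npz'); C=(float(z['f']),float(z['cx']),float(z['cy']),z['R'],z['t']); P=cloud('',z['d'],C)
for nm,a in [('dogall',(16,45,430,560,-230,-40)),('head',(28.5,40,430,560,-130,-40)),('stem',(18,28,430,560,-230,-100)),('block',(32,40,390,505,-425,-300))]:
    m=((P[...,2]>a[0])&(P[...,2]<a[1])&(P[...,0]>a[2])&(P[...,0]<a[3])&(P[...,1]>a[4])&(P[...,1]<a[5])&(z['d']>0))
    n,l,st,ce=cv2.connectedComponentsWithStats(m.astype(np.uint8))
    for i in range(1,n):
        if st[i,4]>80: Q=P[l==i]; print(nm,st[i],cv2.minAreaRect(Q[:,:2].astype(np.float32)),Q[:,2].mean().round(1))
E
```

```text
17.8 [ 487.6 -194.8  280. ] [2.407e+00 2.013e+00 2.000e-03] [-0.2  1.8 -0.1]
spot_head 0.97 [318.3  63.5] [504.3 -82.3  32.5]
spot_head 0.3 [360.  113.3] [ 545.3 -145.3    5.5]
dog_head 0.81 [320.7  63.2] [506.5 -82.7  32.5]
dog_head 0.71 [314.2 275.8] [ 451.3 -340.7   36.8]
dog_foot 0.89 [319.8 178.3] [ 480.6 -217.3    6.4]
dog_foot 0.63 [199.4  50.4] [380.9 -47.6  38.5]
spot_block 0.93 [398.8 113.3] [ 591.6 -153.6    5.4]
block_mid 0.69 [317.1 280.5] [ 453.7 -350.2   34.8]
dogall [ 310   51   23  127 2241] ((497.1015625, -141.56886291503906), (144.6623077392578, 24.894336700439453), 79.91401672363281) 25.7
head [310  51  23  27 576] ((507.4141540527344, -83.73329162597656), (26.825254440307617, 24.772701263427734), 79.82649230957031) 30.7
stem [ 313   79   17   99 1588] ((494.52166748046875, -155.83935546875), (115.71671295166016, 19.041515350341797), 80.19775390625) 23.9
block [ 273  255   85   64 2504] ((449.1589660644531, -361.87738037109375), (48.7955436706543, 109.92578887939453), 45.492610931396484) 35.8
```

View pics/w9.png

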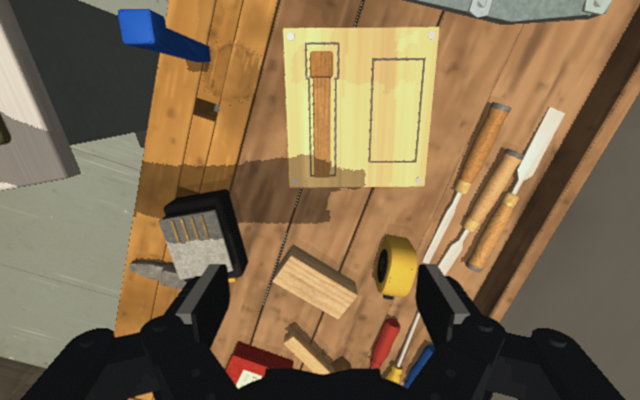

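Seen in the picture, the dog lies flat in its outline: head at (321,65), foot at (320,177), about 5 mm toward the foot end, which is within tolerance. The block is at (315,282). The gauge's stick end at (290,335) is close, so I check finger clearance next.

```bash
python3 - <<'E'
from h import *
z=np.load('w9.npz'); C=(float(z['f']),float(z['cx']),float(z['cy']),z['R'],z['t']); P=cloud('',z['d'],C)
a=np.radians(45.3); y=np.array([np.cos(a),np.sin(a)]); x=np.array([-y[1],y[0]])
D=P[...,:2]-[449.2,-361.8]; s=D@y; l=D@x; Z=P[...,2]
m=(z['d']>0)&(Z>6)&(Z<120)&(abs(l)<90)&(abs(s)>29)&(abs(s)<110)
for l0 in range(-80,80,20):
    k=m&(l>=l0)&(l<l0+20); print(l0,'neg nearest',(s[k&(s<0)].max() if (k&(s<0)).any() else None),'pos',(s[k&(s>0)].min() if (k&(s>0)).any() else None))
print(robot.sense()['joint_pos'].round(2))
E
```

```text
-80 neg nearest -97.62299148574358 pos 46.647505404186056
-60 neg nearest -91.87518948626513 pos 65.25260729757603
-40 neg nearest -85.6611392061271 pos None
-20 neg nearest -84.99015053664569 pos None
0 neg nearest None pos None
20 neg nearest None pos None
40 neg nearest None pos None
60 neg nearest None pos None
[ 0.39  0.5  -0.16  1.81  0.1   0.84  0.01]
```

Request:
step_arm(
  motion=[
    {"claw":0,"delta_pos":[-45,-2.2,25],"roll":0},
    {"claw":0,"delta_pos":[-45,-2.2,25],"roll":0},
    {"claw":0,"delta_pos":[-45,-2.2,25],"roll":0},
    {"claw":0,"delta_pos":[-36,-2.1,25],"roll":0},
    {"claw":0,"delta_pos":[0,0,0],"roll":-10.7},
    {"claw":0,"delta_pos":[0,0,0],"roll":-10.7},
    {"claw":0,"delta_pos":[0,0,0],"roll":-10.7},
    {"claw":0,"delta_pos":[0,0,0],"roll":-10.7},
  ],
)

```text
clock: 19.1
eef_pos: [449.5, -359.2, 177.2]
tool_rot: [-1.493, -2.763, -0.001]
force: [0.1, 0.1, 0.0]
gripper_width: 85.4
finger_force: 0.0
```

Request:
step_arm(
  motion=[
    {"claw":0,"delta_pos":[0,0,0],"roll":-10.7},
    {"claw":0,"delta_pos":[0,0,0],"roll":-1.8},
    {"claw":0,"delta_pos":[0,0,20],"roll":0},
    {"claw":0,"delta_pos":[0,0,30],"roll":0},
    {"claw":0,"delta_pos":[0,0,30],"roll":0},
    {"claw":0,"delta_pos":[0,0,20],"roll":0},
    {"claw":0,"delta_pos":[0,0,0],"roll":0},
    {"claw":0,"delta_pos":[0,0,0],"roll":0},
  ],
)

```text
clock: 20.1
eef_pos: [450.1, -360.1, 78.6]
tool_rot: [1.195, 2.904, -0.0]
force: [-0.7, -0.3, 1.1]
gripper_width: 85.4
finger_force: 0.0
```

```bash
cat > g.py <<'E'
from h import *
import sys
t=np.array(list(map(float,sys.argv[1:3]))); s=robot.sense(); T=R.from_rotvec(s['tool_rot']).as_matrix(); e=s['eef_pos']
print(e.round(1),'tool y ang',np.degrees(np.arctan2(T[1,1],T[0,1])).round(2),'tool delta',(T.T@np.r_[t-e[:2],0]).round(1))
E
python3 g.py 449.2 -361.8
```

```text
[ 450.1 -360.1   78.6] tool y ang 45.26 tool delta [-0.6 -1.9  0. ]
```

Request:
step_arm(
  motion=[
    {"claw":0,"delta_pos":[-0.6,-1.9,20],"roll":0},
    {"claw":0,"delta_pos":[0,0,30],"roll":0},
    {"claw":0,"delta_pos":[0,0,19],"roll":0},
    {"claw":0,"delta_pos":[0,0,0],"roll":0},
    {"claw":0,"delta_pos":[0,0,0],"roll":0},
    {"claw":1,"delta_pos":[0,0,0],"roll":0},
    {"claw":1,"delta_pos":[0,0,0],"roll":0},
    {"claw":1,"delta_pos":[0,0,0],"roll":0},
  ],
  squeeze=40,
)

```text
clock: 21.1
eef_pos: [448.9, -362.2, 9.8]
tool_rot: [1.194, 2.904, -0.001]
force: [-1.6, -0.4, 6.4]
gripper_width: 47.3
finger_force: 42.6
```

Request:
step_arm(
  motion=[
    {"claw":1,"delta_pos":[0,0,0],"roll":0},
    {"claw":1,"delta_pos":[0,0,0],"roll":0},
    {"claw":1,"delta_pos":[0,0,0],"roll":0},
    {"claw":1,"delta_pos":[0,0,-10],"roll":0},
    {"claw":1,"delta_pos":[0,0,-30],"roll":0},
    {"claw":1,"delta_pos":[0,0,-40],"roll":0},
    {"claw":1,"delta_pos":[0,0,-40],"roll":10.7},
    {"claw":1,"delta_pos":[0,0,0],"roll":10.7},
  ],
)

```text
clock: 22.1
eef_pos: [450.4, -362.9, 132.5]
tool_rot: [1.718, 2.622, 0.001]
force: [-0.1, -0.2, -0.8]
gripper_width: 47.1
finger_force: 41.9
```

Request:
step_arm(
  motion=[
    {"claw":1,"delta_pos":[0,0,0],"roll":10.7},
    {"claw":1,"delta_pos":[0,0,0],"roll":10.7},
    {"claw":1,"delta_pos":[0,0,0],"roll":10.7},
    {"claw":1,"delta_pos":[0,0,0],"roll":1.8},
    {"claw":1,"delta_pos":[0,0,0],"roll":0},
    {"claw":1,"delta_pos":[0,0,0],"roll":0},
    {"claw":1,"delta_pos":[0,0,0],"roll":0},
    {"claw":1,"delta_pos":[0,0,0],"roll":0},
  ],
)

```text
clock: 23.1
eef_pos: [448.5, -361.9, 129.0]
tool_rot: [-2.406, -2.02, -0.0]
force: [1.2, -0.7, -2.1]
gripper_width: 47.0
finger_force: 41.8
```

```bash
python3 g.py 590 -153; python3 c.py 10 block_mid; python3 - <<'E'
from h import *
z=np.load('w10.npz'); C=(float(z['f']),float(z['cx']),float(z['cy']),z['R'],z['t']); P=cloud('',z['d'],C)
e=robot.sense()['eef_pos']; T=R.from_rotvec(robot.sense()['tool_rot']).as_matrix()
Q=(P-e)@T; m=(z['d']>0)&(abs(Q[...,1])<21)&(abs(Q[...,0])<75)&(Q[...,2]<5)&(Q[...,2]>-45)
Q=Q[m]; print(len(Q),np.percentile(Q,[1,50,99],axis=0).round(1))
E
```

```text
[ 448.5 -361.9  129. ] tool y ang -9.98 tool delta [230.3 103.2   0. ]
23.1 [ 448.5 -361.9  129. ] [-2.406 -2.02  -0.   ] [ 1.2 -0.7 -2.1]
block_mid 0.7 [324.6 277.5] [ 451.1 -352.   155.3]
22454 [[-36.8 -20.6 -27.4]
 [ 19.4   0.  -26.1]
 [ 55.3  20.6  -1.4]]
```

Request:
step_arm(
  motion=[
    {"claw":1,"delta_pos":[20,9,0],"roll":0},
    {"claw":1,"delta_pos":[40,18,0],"roll":0},
    {"claw":1,"delta_pos":[50,22,0],"roll":0},
    {"claw":1,"delta_pos":[50,23,0],"roll":0},
    {"claw":1,"delta_pos":[40,18,0],"roll":0},
    {"claw":1,"delta_pos":[30,13,0],"roll":0},
    {"claw":1,"delta_pos":[0,0,30],"roll":0},
    {"claw":1,"delta_pos":[0,0,30],"roll":0},
  ],
)

```text
clock: 24.2
eef_pos: [590.6, -152.5, 68.6]
tool_rot: [2.404, 2.021, 0.001]
force: [-0.1, 0.1, -1.3]
gripper_width: 47.6
finger_force: 41.9
```

Request:
step_arm(
  motion=[
    {"claw":1,"delta_pos":[0,0,20],"roll":0},
    {"claw":1,"delta_pos":[0,0,10],"roll":0},
    {"claw":1,"delta_pos":[0,0,0],"roll":0},
    {"claw":1,"delta_pos":[0,0,0],"roll":0},
    {"claw":1,"delta_pos":[0,0,0],"roll":0},
    {"claw":1,"delta_pos":[0,0,0],"roll":0},
    {"claw":1,"delta_pos":[0,0,0],"roll":0},
    {"claw":1,"delta_pos":[0,0,0],"roll":0},
  ],
)

```text
clock: 25.2
eef_pos: [589.9, -153.2, 39.1]
tool_rot: [2.406, 2.019, 0.0]
force: [0.2, 0.3, -0.8]
gripper_width: 47.3
finger_force: 41.8
```

```bash
python3 g.py 590 -153
```

```text
[ 589.9 -153.2   39.1] tool y ang -10.0 tool delta [0.2 0.  0. ]
```

Lower by about 23 mm, release gently, and retreat.

Request:
step_arm(
  motion=[
    {"claw":1,"delta_pos":[0,0,10],"roll":0},
    {"claw":1,"delta_pos":[0,0,8],"roll":0},
    {"claw":1,"delta_pos":[0,0,3],"roll":0},
    {"claw":1,"delta_pos":[0,0,1.5],"roll":0},
    {"claw":1,"delta_pos":[0,0,0.7],"roll":0},
    {"claw":1,"delta_pos":[0,0,0.3],"roll":0},
    {"claw":1,"delta_pos":[0,0,0],"roll":0},
    {"claw":1,"delta_pos":[0,0,0],"roll":0},
  ],
)

```text
clock: 26.2
eef_pos: [590.0, -153.3, 15.8]
tool_rot: [2.406, 2.019, 0.0]
force: [-1.4, -0.5, 1.7]
gripper_width: 47.9
finger_force: 42.1
```

Request:
step_arm(
  motion=[
    {"claw":0.25,"delta_pos":[0,0,0],"roll":0},
    {"claw":0.25,"delta_pos":[0,0,0],"roll":0},
    {"claw":0.25,"delta_pos":[0,0,0],"roll":0},
    {"claw":0.25,"delta_pos":[0,0,0],"roll":0},
    {"claw":0.25,"delta_pos":[0,0,-15],"roll":0},
    {"claw":0.25,"delta_pos":[0,0,-30],"roll":0},
    {"claw":0.25,"delta_pos":[0,0,-50],"roll":0},
    {"claw":0.25,"delta_pos":[0,0,-50],"roll":0},
  ],
)

```text
clock: 27.2
eef_pos: [589.8, -153.2, 162.9]
tool_rot: [2.406, 2.019, 0.001]
force: [0.5, -0.3, 0.3]
gripper_width: 64.1
finger_force: 0.0
```

Request:
step_arm(
  motion=[
    {"claw":0.25,"delta_pos":[-25,-15,-40],"roll":0},
    {"claw":0.25,"delta_pos":[-25,-15,-40],"roll":0},
    {"claw":0.25,"delta_pos":[-10,-15,-20],"roll":0},
    {"claw":0.25,"delta_pos":[0,0,0],"roll":0},
    {"claw":0.25,"delta_pos":[0,0,0],"roll":0},
    {"claw":0.25,"delta_pos":[0,0,0],"roll":0},
    {"claw":0.25,"delta_pos":[0,0,0],"roll":0},
    {"claw":0.25,"delta_pos":[0,0,0],"roll":0},
  ],
)

```text
clock: 28.2
eef_pos: [535.3, -204.2, 260.0]
tool_rot: [-2.405, -2.02, 0.0]
force: [-0.2, 0.2, -0.6]
gripper_width: 64.1
finger_force: 0.0
```

```bash
python3 c.py 11 spot_head dog_head dog_foot spot_foot spot_block block_mid; python3 - <<'E'
from h import *
z=np.load('w11.npz'); C=(float(z['f']),float(z['cx']),float(z['cy']),z['R'],z['t']); P=cloud('',z['d'],C)
for nm,a in [('dogall',(16,45,430,550,-240,-40)),('block',(36,48,530,680,-260,-60))]:
    m=((P[...,2]>a[0])&(P[...,2]<a[1])&(P[...,0]>a[2])&(P[...,0]<a[3])&(P[...,1]>a[4])&(P[...,1]<a[5])&(z['d']>0))
    n,l,st,ce=cv2.connectedComponentsWithStats(m.astype(np.uint8))
    for i in range(1,n):
        if st[i,4]>80: Q=P[l==i]; print(nm,st[i],cv2.minAreaRect(Q[:,:2].astype(np.float32)),Q[:,2].mean().round(1))
E
```

```text
28.2 [ 535.3 -204.2  260. ] [-2.405 -2.02   0.   ] [-0.2  0.2 -0.6]
spot_head 0.75 [279.4  60.5] [510.6 -82.7  30.6]
dog_head 0.7 [281.   62.1] [512.2 -84.9  30.5]
dog_head 0.57 [67.9 20.4] [381.6 -44.8 145.4]
dog_foot 0.97 [280.4 179.5] [ 483.  -210.1   23.8]
dog_foot 0.69 [156.   47.3] [381.1 -45.7  18.7]
block_mid 0.86 [366.4 114.8] [ 592.2 -152.1   41. ]
dogall [ 264   48   27  133 2585] ((497.7786560058594, -141.3095703125), (143.79901123046875, 26.17030906677246), 80.22895812988281) 25.5
block [ 342   60   48  106 4744] ((590.5054321289062, -152.90509033203125), (109.14791870117188, 48.28328323364258), 80.14997100830078) 42.0
```

View pics/w11.png

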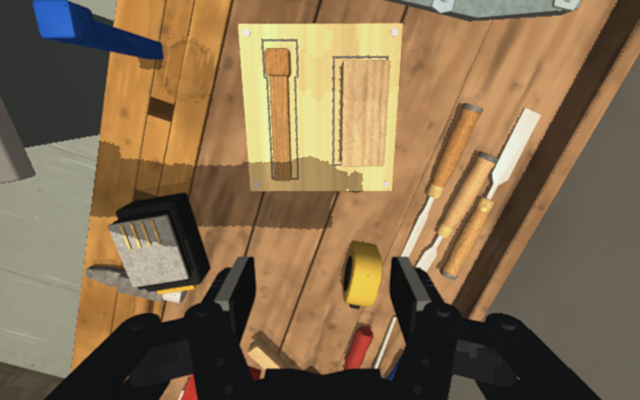

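Both parts lie inside their outlines: dog at (280,115), block at (365,113). The gripper is clear, so I hand in.

```bash
python3 -c "
from bench import job
print(job.close_job())"
```

```text
the job is handed in; nothing more can be done
None
```

I handed the job in at about 28 s: the bench dog lies on its back in its outline, about 4–6 mm toward the foot end, and the block lies flat in the rectangle; the robot is clear and no verdict was returned.

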